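# Clamp a power board in the soldering fixture

### The job

Lay the green power board flat in the black nest of the soldering fixture, with its white spot under the clamp's spindle, and let go of it. Then push the red clamp handle over and down past its dead centre until the spindle locks down on the white spot and the handle rests on its stop by itself; feel for the stop and do not force the handle against it. Leave the other things on the bench where they are.

Things in the scene. Friction and masses are not known exactly. Their poses are not given: they have to be found in the camera images.
- board: Green power board, loose, about 0.12 kg: plate 56 (x) x 80 (y) x 4 mm, origin at the centre of its underside, z up. A white spot, 18 mm across, lies on its top at y = +24 mm.
- heat_sink (a point): Finned aluminium heat sink on the board, the thing to grip (across x, 36 mm): 36 (x) x 34 (y) mm, from 4 to 32 mm above the board's underside. This point is x = 0, y = -14, z = 22 mm in the board's frame.
- board_spot (a point): Centre of the white spot on the board's top, x = 0, y = +24, z = 4 mm in the board's frame; axes as the board's.
- fixture: Soldering fixture, fixed: aluminium plate 120 (x) x 245 (y, from -105 to +140) x 12 mm, origin on the bench surface, z up. Black nest at its -y end, steel toggle clamp at its +y end, between cheeks at x = +-17 mm up to z = 78 mm.
- nest (a point): Centre of the nest's floor: x = 0, y = -50, z = 18 mm of the fixture; axes as the fixture's. The pocket is 60 (x) x 84 (y) mm, 2 mm free all round the board; walls 5 mm thick rise 5 mm above the floor. A seated board has its origin here and axes parallel to these.
- nest_spot (a point): Where the white spot lies when the board is seated: x = 0, y = -26, z = 22 mm of the fixture, straight below the locked spindle.
- clamp_bar (a joint): Turn of the clamp's bar (14 mm wide), driven by the handle: 0 open, almost upright; 1.45 rad level over the nest (about 1.36 when locked on the board), pointing to the fixture's -y. Its pivot is at y = 49, z = 50 mm of the fixture. Open, bar and spindle stay at y > 0 and reach up to z = 145 mm.
- spindle: Steel spindle with a rubber foot 15 mm across, hanging from the bar 75 mm from its pivot. Locked, it presses on the board with about 12 N. Origin on the bar's middle line, 36 mm above the foot when the bar is level.
- handle_pivot (a point): Pivot of the clamp's handle: x = 0, y = 102, z = 68 mm of the fixture, hinge axis = the fixture's x. Steel rod with a red round grip, 18 mm thick, from 40 to 118 mm from the pivot, leaning to the fixture's +y. The handle is bent up or down by up to 0.15 rad, which is not measured: its end may be 17 mm higher or lower than the joint value says.
- handle (a joint): Turn of the handle, rad: elevation above level is 1.14 minus this (if not bent). Starts near 0. Closing takes up to 10 N square to the grip at 90 mm, most near 0.6, some 7 N near 0.9 (foot on board), none at dead centre, 1.00. Let go before that, it springs open; past it, it snaps to a rubber stop at 1.06 (about 17 N/mm) and stays. Over 25 N from the robot on it or the fixture counts as forced.
Things that resemble listed ones, but are neither listed nor needed, are in the scene too. What is shaped like the board but blue, brown or pink is not meant.

How it is judged:
By the outcome, as a careful person would: the job done as asked, in the order asked, and still so for the second after the job is handed in, with the robot touching nothing.
It also fails if it takes over 61 s, if anything falls off the work surface, if the arm or the gripper's body presses on something with over 40 N, if the wrist force passes 120 N, or if a joint passes its speed limit or range.

### The arm

A 6-joint arm with a two-finger parallel gripper is mounted at the origin on the work surface. World frame = base frame: x ahead of the robot, y to its left, z up, the work surface at z = 0. Lengths are in m, angles in rad, forces in N, time in s.
With the tool pointing down it reaches from about 0.275 to 0.875 m from the base axis. Payload 12.5 kg.
Tool frame: the origin (TCP) lies on the centre line of the jaws, within the pads' length; the fingertips stand r.finger_overhang ahead of it and the grasp point (between the pads) lies 3 mm ahead of it (r.finger_overhang is the distance from the TCP to the fingertips, in m); z points along the fingers, y is the direction in which the jaws open and shut (so a half turn about z gives the same grasp; the last joint's range is limited). The gripper opens to 85 mm and grips with 20 to 120 N. Pads are 22 mm wide; open, the fingers measure 114 mm over their backs; the gripper's body (76 mm by 85 mm) begins 54 mm behind the grasp point. The pads swing forward as they close: fully open they stand 13 mm farther back than shut.
Start: joints at [-0.085, 0.351, 1.652, -0, 1.139, -0.085], TCP at [0.55, 0, 0.253] pointing down, gripper open.
Joint ranges: [-2.75, 2.75], [-0.79, 2.1], [0.01, 2.65], [-1.57, 4.71], [0.07, 3.14], [-2.87, 2.87]. Speed limits (rad/s): [2.22, 2.22, 2.79, 3.14, 3.14, 3.14].

### API

Orientations are given as a unit quaternion [x, y, z, w].
In Python, from cell import r, optics gives the robot as it stands. The module is installed in compiled form; this text tells all that it offers. Calls block until the motion is done:
- r.move_to(position, orientation): joint-space move of the TCP to a pose.
- r.move_linear(position, rot=None, vel=0.15): straight line of the TCP; rot=None keeps the orientation; vel is the mean speed in m/s.
- r.set_joints(angles): joint-space move.
- r.set_gripper(opening, squeeze=None): opening from 0.0 (shut) to 1.0 (fully open); squeeze is the grip in N (None keeps the last); returns when the fingers have stopped.
- r.sleep(seconds).
- r.inverse_kinematics(position, orientation): joint angles nearest the present ones, or None.
- optics.get_image(name): name is "scene" or "side" or "wrist"; returns a dict with "pixels" (420x560x3 uint8, red, green, blue), "depth" (420x560 float32, m along the optical axis (not along the pixel's ray), 0 where there is no reading), "fx", "fy", "cx", "cy" (pixels), "D" ([k1, k2, p1, p2, k3] as OpenCV has them; the pictures are not rectified), "camera_from_world" (4x4, takes a point from world to camera coordinates); the wrist camera has in their place "mount" (4x4, takes a point from camera to tool coordinates, whose origin is the TCP and whose axes are the flange's). Camera axes: x right, y down, z forward; pixel columns grow to the right and rows downward; lengths in m; the calibration is good to about 2 mm. A picture is of the moment at which its call begins: read the wrist's pose just before it.
A pose or a line that the arm cannot do raises r.PlanningError and nothing moves.
- r.hand_in(): hands the job in, once; it reports no verdict.
Readings, each from a call of its own:
- r.current_t(): time.
- r.current_q(): joint angles.
- r.current_qvel(): joint speeds.
- r.current_effort(): joint torques, N m.
- r.current_tool_pos(): TCP position.
- r.current_ee_rot(): TCP orientation.
- r.current_contact_force(): force on the tool from outside, world axes, zero at the start.
- r.current_torque(): the same for the moment, N m.
- r.current_opening(): opening from 0.0 (shut) to 1.0 (fully open).
Only numpy, scipy, OpenCV 4.12 (cv2) and the standard library are available. Lean on these libraries where they do the work, as an engineer would, in place of code of your own. Each camera call takes 0.05 s, during which the arm holds its last target. There are 200 camera calls.

## Working session

There is one attempt and no reset: what is moved stays moved. The work goes in short steps, each a Python script; the robot and the scene stay as the last script left them, time stands still between calls to the robot, and variables do not carry over. Pictures are saved under pics/ and viewed, about 8 in all and at most 12, crops included, and the job is handed in when it is done.

```bash
mkdir -p pics
cat > h.py <<'E'
import numpy as np, cv2
from cell import r, optics
from scipy.spatial.transform import Rotation as R
def cam(name):
    T=None
    if name=='wrist':
        p=np.array(r.current_tool_pos()); q=r.current_ee_rot()
        T=np.eye(4); T[:3,:3]=R.from_quat(q).as_matrix(); T[:3,3]=p
    im=optics.get_image(name)
    im=dict(im)
    im['W']=T@np.array(im['mount']) if name=='wrist' else np.linalg.inv(np.array(im['camera_from_world']))
    return im
def save(im,fn): cv2.imwrite('pics/'+fn,im['pixels'][:,:,::-1])
def rays(im,uv):
    K=np.array([[im['fx'],0,im['cx']],[0,im['fy'],im['cy']],[0,0,1.]])
    n=cv2.undistortPoints(np.array(uv,float).reshape(-1,1,2),K,np.array(im['D'],float)).reshape(-1,2)
    return np.c_[n,np.ones(len(n))]
def onplane(im,uv,z):
    d=rays(im,uv)@im['W'][:3,:3].T; o=im['W'][:3,3]
    return o+d*((z-o[2])/d[:,2])[:,None]
def bydepth(im,uv):
    uv=np.array(uv,float).reshape(-1,2); i=uv.round().astype(int)
    z=im['depth'][i[:,1],i[:,0]]
    return (rays(im,uv)*z[:,None])@im['W'][:3,:3].T+im['W'][:3,3]
def cloud(im):
    v,u=np.mgrid[:420,:560]
    P=bydepth(im,np.c_[u.ravel(),v.ravel()]).reshape(420,560,3); P[im['depth']==0]=np.nan
    return P
def proj(im,P):
    M=np.linalg.inv(im['W']); K=np.array([[im['fx'],0,im['cx']],[0,im['fy'],im['cy']],[0,0,1.]])
    return cv2.projectPoints(np.array(P,float).reshape(-1,1,3),cv2.Rodrigues(M[:3,:3])[0],M[:3,3],K,np.array(im['D'],float))[0].reshape(-1,2)
E
python3 - <<'E'
from h import *
ims=[cam(n) for n in ('scene','side')]
for n,i in zip(('scene','side'),ims): save(i,n+'0.png'); print(n,i['W'].round(3).tolist(),i['fx'])
print(r.current_t(), r.finger_overhang, r.current_ee_rot(), r.current_contact_force())
w=cam('wrist'); save(w,'wrist0.png')
cv2.imwrite('pics/a.png',cv2.resize(np.hstack([i['pixels'][:,:,::-1] for i in ims]),(800,300)))
E
```

```text
scene [[0.849, 0.393, -0.352, 0.801], [0.527, -0.614, 0.587, -0.569], [0.014, -0.685, -0.729, 0.719], [0.0, 0.0, 0.0, 1.0]] 429.56531581788835
side [[0.879, -0.334, 0.342, 0.191], [-0.478, -0.604, 0.638, -0.612], [-0.006, -0.724, -0.69, 0.682], [0.0, 0.0, 0.0, 1.0]] 389.22285857558165
0.1 0.022 [ 7.07110204e-01  7.07103160e-01 -3.56837073e-04 -3.90850564e-04] [-0.44446554  0.22653952 -0.10820897]
```

View pics/scene0.png

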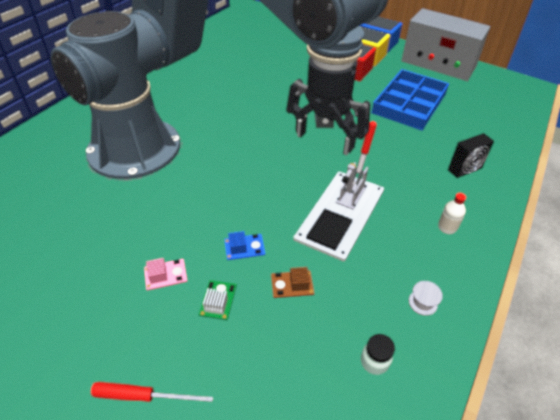

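View pics/side0.png

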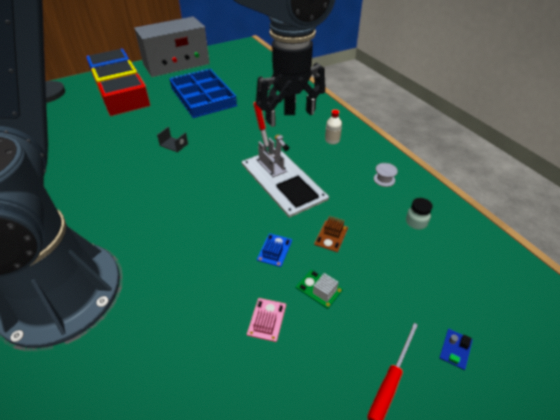

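The target is the green board at scene (217,299), side (320,287). Possible mix-ups in the scene view are pink (166,273), blue (245,245), brown (293,282) and the small blue PCB, which is at side (457,349). The fixture is at scene (340,215), with its nest at (329,230) and the red grip at (369,138). Next I'll measure both.

Run:
```python
from h import *
crops=[]
for n,gb,fx in (('scene',(217,299),(340,215)),('side',(320,287),(285,178))):
    im=cam(n); P=cloud(im); hsv=cv2.cvtColor(im['pixels'],cv2.COLOR_RGB2HSV); z=P[...,2]
    u0,v0=gb; c=bydepth(im,[gb])[0]; print(n,'board px pt',c.round(3), 'table z',np.nanmedian(z[300:340,100:140]).round(4))
    near=np.hypot(P[...,0]-c[0],P[...,1]-c[1])<0.07
    for lo,hi,nm in((.002,.009,'plate'),(.024,.040,'sink')):
        m=near&(z>lo)&(z<hi); q=P[m][:,:2].astype(np.float32)
        print(nm,m.sum(),cv2.minAreaRect(q), q.mean(0))
    w=near&(hsv[...,1]<60)&(hsv[...,2]>190)&(z<.012)
    vv,uu=np.nonzero(w); print('spot px',len(uu),uu.mean() if len(uu) else 0,vv.mean() if len(uu) else 0)
    if len(uu): print(onplane(im,[[uu.mean(),vv.mean()]],.004))
    f=bydepth(im,[fx])[0]
    L=cv2.inRange(hsv,(0,0,120),(180,60,255))>0
    nf=np.hypot(P[...,0]-f[0],P[...,1]-f[1])<0.2
    m=nf&L&(z>.006)&(z<.018); q=onplane(im,np.c_[np.nonzero(m)[::-1]],.012)[:,:2].astype(np.float32)
    print('fixture',f.round(3),m.sum(),cv2.minAreaRect(q))
    b=(nf&(hsv[...,2]<60)&(z<.03)).astype(np.uint8)
    k,lab,st,ce=cv2.connectedComponentsWithStats(b); i=1+st[1:,4].argmax()
    q=onplane(im,np.c_[np.nonzero(lab==i)[::-1]],.020)[:,:2].astype(np.float32); print('nest',st[i],cv2.minAreaRect(q))
    rd=nf&((hsv[...,0]<8)|(hsv[...,0]>172))&(hsv[...,1]>150)&(z>.03)
    q=P[rd]; print('red',len(q),q.min(0),q.max(0), q[q[:,2].argmax()],q[q[:,2].argmin()])
    for (a,b_) in (gb,fx):
        cr=im['pixels'][max(0,b_-75):b_+75,a-60:a+60,::-1]; crops.append(cv2.resize(cr,(400,500))[:,:] if 0 else cv2.resize(cr,(240,300),interpolation=cv2.INTER_CUBIC))
cv2.imwrite('pics/crop1.png',np.vstack([np.hstack(crops[:2]),np.hstack(crops[2:])]))
```

```text
scene board px pt [ 0.486 -0.265  0.03 ] table z 0.0002
plate 738 ((0.489656537771225, -0.265922486782074), (0.1315985769033432, 0.13423730432987213), 3.262962579727173) [ 0.48262474 -0.25975072]
sink 296 ((0.4808592200279236, -0.26574385166168213), (0.037065111100673676, 0.03601241484284401), 21.828014373779297) [ 0.4812523  -0.26616162]
spot px 57 220.4561403508772 288.0175438596491
[[ 0.46486808 -0.22984248  0.004     ]]
fixture [0.582 0.053 0.025] 2527 ((0.5690575242042542, 0.043707460165023804), (0.3327464163303375, 0.16870935261249542), 80.46371459960938)
nest [308 211  43  38 940] ((0.5783911347389221, 0.010196514427661896), (0.06358778476715088, 0.09218151867389679), 3.1273062229156494)
red 235 [ 0.5601918  -0.00226643  0.11125877] [0.62256115 0.21047506 0.42187036] [ 5.90084369e-01 -2.58355727e-05  4.21870356e-01] [0.57043438 0.17716003 0.11125877]
side board px pt [ 0.47  -0.265  0.03 ] table z 0.0005
plate 904 ((0.4669320285320282, -0.26592880487442017), (0.13341747224330902, 0.1360921859741211), 34.71297073364258) [ 0.46700454 -0.26430005]
sink 301 ((0.48293477296829224, -0.26439976692199707), (0.03742607682943344, 0.03376812860369682), 23.262937545776367) [ 0.48143157 -0.26618963]
spot px 37 309.2432432432432 281.4054054054054
[[ 0.46853147 -0.22908697  0.004     ]]
fixture [0.584 0.079 0.009] 1615 ((0.5750258564949036, 0.07657769322395325), (0.12160700559616089, 0.24986004829406738), 3.0674519538879395)
nest [277 177  41  30 665] ((0.5797258019447327, 0.01094963401556015), (0.06794976443052292, 0.09361103922128677), 3.069903612136841)
red 153 [ 0.47521807 -0.01494229  0.11281501] [0.57880815 0.20677233 0.30140048] [0.47549809 0.00506445 0.30140048] [0.56798685 0.17611566 0.11281501]
```

View pics/crop1.png

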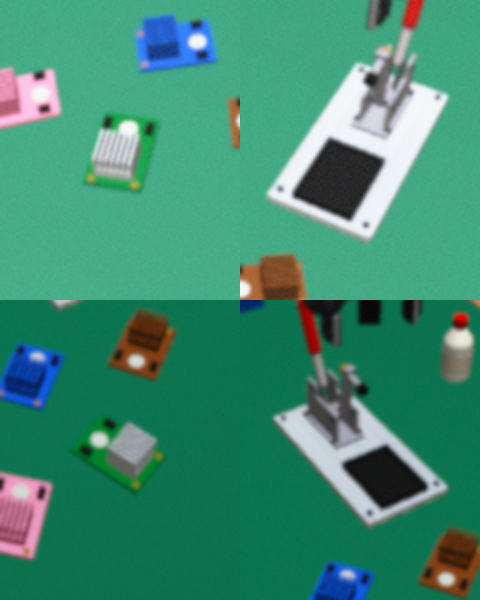

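Green board confirmed: the spot-to-sink distance measures 39 mm (38 expected) and the yaw is about 22°. The fixture yaw is about 3.1°, with the nest at about (0.579, 0.010). Now moving above the board for one close look.

```bash
cat >> h.py <<'E'
R0=R.from_quat([.70710678,.70710678,0,0])
def quat(deg): return (R.from_euler('z',deg,degrees=True)*R0).as_quat()
E
python3 - <<'E'
from h import *
r.move_to([.481,-.266,.16],quat(22)); r.sleep(.2)
print(r.current_t(),r.current_q(),r.current_tool_pos())
w=cam('wrist'); save(w,'w1.png'); np.save('w1.npy',w,allow_pickle=True)
print(w['W'].round(3))
print(proj(w,[[.4812,-.266,.032],[.467,-.229,.004],[.5,-.2,0]]))
E
```

```text
1.5667 [-5.88249010e-01  4.64266947e-01  1.73757625e+00  6.51715125e-05
  9.39131261e-01 -9.73344671e-01] [ 0.48154814 -0.26529293  0.16036   ]
[[ 0.927  0.358  0.112  0.453]
 [ 0.375 -0.884 -0.278 -0.193]
 [-0.001  0.3   -0.954  0.281]
 [ 0.     0.     0.     1.   ]]
[[280.51062615 206.42390759]
 [281.39863711 154.13272214]
 [328.47317843 136.92921377]]
```

View pics/w1.png

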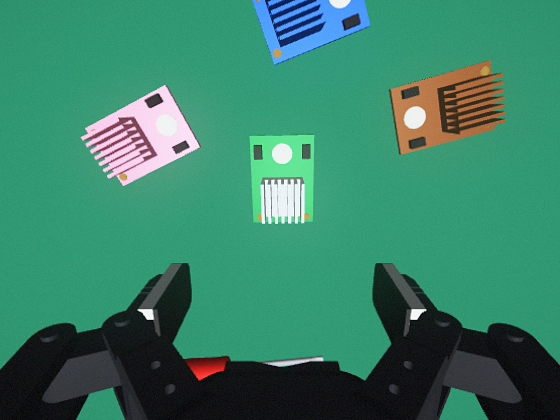

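The close view shows the green board upright at (282,178), with its spot at (282,154), within a pixel of my prediction. I'll refine the yaw and spot, then grasp.

```bash
cat >> h.py <<'E'
def boardpose(w,box,z):
    u0,v0,u1,v1=box; p=w['pixels']; hsv=cv2.cvtColor(p,cv2.COLOR_RGB2HSV)
    sub=np.zeros((420,560),bool); sub[v0:v1,u0:u1]=1
    sp=sub&(hsv[...,1]<50)&(hsv[...,2]>200)
    k,lab,st,ce=cv2.connectedComponentsWithStats(sp.astype(np.uint8))
    g=sub&(hsv[...,1]>150)&(hsv[...,0]>50)&(hsv[...,0]<72)&(hsv[...,2]>110)
    return sp,g,st,ce,hsv
E
python3 - <<'E'
from h import *
w=np.load('w1.npy',allow_pickle=True).item()
sp,g,st,ce,hsv=boardpose(w,(235,120,330,240),.004)
print(st[1:],ce[1:]); print(hsv[200,255],hsv[145,270],hsv[200,225],hsv[130,200])
g=(hsv[...,0]>0)
d=hsv[200,225].astype(int); b=hsv[200,255].astype(int)
dist=lambda c:np.abs(hsv.astype(int)-c)[...,:3].sum(-1)
m=np.zeros((420,560),np.uint8); s=np.s_[125:180,235:330]
m[s]=((dist(b)<dist(d))|(hsv[...,1]<60)|(hsv[...,2]<70))[s]
# left/right edges rows 140..175
P={}
for nm,f in(('L',lambda c:c.min()-.5),('R',lambda c:c.max()+.5)):
    uv=[[f(np.nonzero(m[v])[0]),v] for v in range(142,176)]
    q=onplane(w,uv,.004)[:,:2]; c=q.mean(0); U,S,V=np.linalg.svd(q-c); a=V[0]*np.sign(V[0][1]); 
    P[nm]=c; print(nm,np.degrees(np.arctan2(-a[0],a[1])),c,S)
print('width',np.linalg.norm(P['L']-P['R']))
uv=[[u,np.nonzero(m[:,u])[0].min()-.5] for u in range(256,309)]
q=onplane(w,uv,.004)[:,:2]; c=q.mean(0);U,S,V=np.linalg.svd(q-c);a=V[0]*np.sign(V[0][0]);print('T',np.degrees(np.arctan2(a[1],a[0])),c)
i=1+np.argmax([s_[4] if c_[1]<170 else 0 for s_,c_ in zip(st[1:],ce[1:])]); print('spot',onplane(w,[ce[i]],.004))
E
```

```text
[[272 143  20  21 320]
 [271 179  23  45 809]
 [295 179   5  44 195]
 [265 180   7  44 205]
 [261 185   4  39 113]
 [301 184   4  39 111]] [[281.671875   153.3125    ]
 [282.44004944 199.77873918]
 [296.96923077 200.26666667]
 [267.7804878  201.08292683]
 [262.30088496 203.78761062]
 [302.08108108 204.0990991 ]]
[ 72 157 221] [ 72 152 227] [ 80 167 159] [ 78 137 162]
L 22.793946580828635 [ 0.44263871 -0.2431217 ] [0.05072131 0.00129587]
R 23.823409329227182 [ 0.49487633 -0.22197282] [5.07366961e-02 2.73416091e-06]
width 0.056356402292712764
T 23.46813044537562 [ 0.46126844 -0.21345715]
spot [[ 0.46695341 -0.22824171  0.004     ]]
```

Run:
```python
from h import *
q=quat(23.4); 
r.set_gripper(.75,30)
r.move_to([.482,-.263,.08],q); r.move_linear([.482,-.263,.0305],vel=.08)
print(r.current_tool_pos(),r.current_contact_force())
r.set_gripper(0.0,40); print('open',r.current_opening(),r.current_tool_pos(),r.current_contact_force())
r.move_linear([.482,-.263,.15],vel=.15)
r.move_to([.5847,-.094,.15],quat(3.1)); r.sleep(.2)
print(r.current_t(),r.current_opening(),r.current_tool_pos(),r.current_contact_force())
w=cam('wrist'); save(w,'w2.png'); np.save('w2.npy',w,allow_pickle=True)
```

```text
[ 0.48212835 -0.26307505  0.03059057] [-0.11288443 -0.7145997   0.09862094]
open 0.4105025111263129 [ 0.48232972 -0.26319819  0.03104346] [-0.39674325  0.44783782  6.26140699]
5.475 0.41193023951717306 [ 0.5843004  -0.0952734   0.14994696] [ 0.02150081 -0.44259933 -1.35725873]
```

View pics/w2.png

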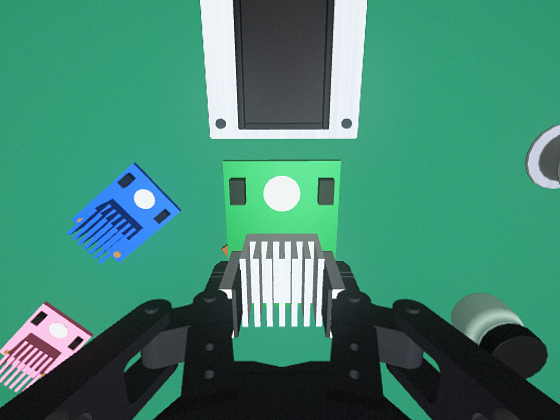

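The board is held, spot at (282,194). The nest's near edge is around row 128 and the plate's front edge at row 138. I'll get the in-hand pose and the fixture pose from this same image.

Run:
```python
from h import *
w=np.load('w2.npy',allow_pickle=True).item(); P=cloud(w)
hsv=cv2.cvtColor(w['pixels'],cv2.COLOR_RGB2HSV).astype(int)
def line(uv,z,ax):
    q=onplane(w,uv,z)[:,:2]; c=np.median(q,0)
    vx,vy,x,y=cv2.fitLine(q.astype(np.float32),cv2.DIST_HUBER,0,1e-4,1e-4).ravel()
    a=np.array([vx,vy]); a*=np.sign(a[ax]); return np.array([x,y]),a
def isect(A,B):
    t=np.linalg.solve(np.c_[A[1],-B[1]],B[0]-A[0]); return A[0]+t[0]*A[1]
deg=lambda a,ax: np.degrees(np.arctan2(a[1],a[0])) if ax==0 else np.degrees(np.arctan2(-a[0],a[1]))
white=(hsv[...,1]<70)&(hsv[...,2]>170)
L=line([[np.nonzero(white[v,190:300])[0].min()+189.5,v] for v in range(5,128)],.012,1)
Rr=line([[np.nonzero(white[v,300:390])[0].max()+300.5,v] for v in range(5,128)],.012,1)
F=line([[u,np.nonzero(white[100:150,u])[0].max()+100.5] for u in range(220,350)],.012,0)
print('plate yaw',deg(L[1],1),deg(Rr[1],1),deg(F[1],0))
a,b=isect(L,F),isect(Rr,F); print(a,b,'w',np.linalg.norm(a-b))
yaw=np.radians((deg(L[1],1)+deg(Rr[1],1))/2); yv=np.array([-np.sin(yaw),np.cos(yaw)])
nest=(a+b)/2+.055*yv; print('nest from plate',nest)
print('plate z',np.nanmedian(P[60:120,218:228,2]),'nest depth z',np.nanmedian(P[20:110,260:310,2]))
dark=(hsv[...,2]<110)
for v in (20,60,100): 
    c=np.nonzero(dark[v,210:360])[0]; q=onplane(w,[[c.min()+209.5,v],[c.max()+210.5,v]],.023)[:,:2]; print('nest row',v,c.min()+210,c.max()+210,q.mean(0),np.linalg.norm(q[0]-q[1]))
c=[np.nonzero(dark[100:137,u])[0].max()+100.5 for u in range(250,320,5)]; fq=onplane(w,[[282,np.median(c)]],.020)[0]; print('nest front edge',np.median(c),fq,'->nest',fq[:2]+.047*yv)
# board
zt=np.nanmedian(P[215:230,240:320,2]); print('board top z',zt)
z=.1225
sp=white.copy(); sp[:170]=0; sp[218:]=0; sp[:,:255]=0; sp[:,310:]=0
vv,uu=np.nonzero(sp); s=onplane(w,[[uu.mean(),vv.mean()]],z)[0]; 
gb=(hsv[...,0]<75)&(hsv[...,0]>50)&(hsv[...,2]>190)
T=line([[u,np.nonzero(gb[150:180,u])[0].min()+149.5] for u in range(232,334)],z,0)
BL=line([[np.nonzero(gb[v,210:280])[0].min()+209.5,v] for v in range(168,230)],z,1)
BR=line([[np.nonzero(gb[v,280:350])[0].max()+280.5,v] for v in range(168,230)],z,1)
print('board yaw',deg(T[1],0),deg(BL[1],1),deg(BR[1],1)); a,b=isect(BL,T),isect(BR,T); print('top w',np.linalg.norm(a-b))
by=np.radians(deg(T[1],0)); byv=np.array([-np.sin(by),np.cos(by)])
print('spot',s,len(uu),'origin from spot',s[:2]-.024*byv,'from top',(a+b)/2-.04*byv)
print('TCP',r.current_tool_pos(), R.from_matrix(R.from_quat(r.current_ee_rot()).as_matrix()@R0.inv().as_matrix()).as_euler('xyz',degrees=True))
```

```text
plate yaw 3.2859945 3.1580036 3.001606
[ 0.52302796 -0.04404072] [ 0.64234114 -0.03778443] w 0.1194771
nest from plate [0.57959324 0.01400048]
plate z 0.012577525134526313 nest depth z 0.018512027107444706
nest row 20 234 333 [0.57829149 0.04067061] 0.06963976263943324
nest row 60 236 331 [0.57966256 0.01547656] 0.06933611584439331
nest row 100 237 329 [ 0.58076672 -0.01172497] 0.0697218493832679
nest front edge 128.5 [ 0.58112733 -0.03260755  0.02      ] ->nest [0.5784857  0.01431815]
board top z 0.12339723749033461
board yaw 3.0086687 3.3904622 3.2115111
top w 0.0563161
spot [ 0.58214556 -0.05718511  0.1225    ] 1030 origin from spot [ 0.58340524 -0.08115203] from top [ 0.5832978  -0.08113913]
TCP [ 0.58437114 -0.09509855  0.1500131 ] [-2.60769813e-03  4.73898206e-03  3.02910583e+00]
```

Run:
```python
from h import *
r.move_linear([.5803,-.001,.15],rot=quat(3.15),vel=.15); r.move_linear([.5803,-.001,.070],vel=.1); r.sleep(.2)
print(r.current_t(),r.current_tool_pos(),r.current_contact_force(),r.current_opening())
w=cam('wrist'); np.save('w3.npy',w,allow_pickle=True)
a=w['pixels'][60:340,140:420,::-1]; s=cam('side'); np.save('s3.npy',s,allow_pickle=True); b=s['pixels'][110:230,230:350,::-1]
cv2.imwrite('pics/w3.png',np.hstack([cv2.resize(a,(400,400)),cv2.resize(b,(400,400))]))
```

```text
7.4417 [ 0.58058324 -0.00101414  0.0705783 ] [-0.70652331 -0.06340071 -1.53643699] 0.4118548243231143
```

View pics/w3.png

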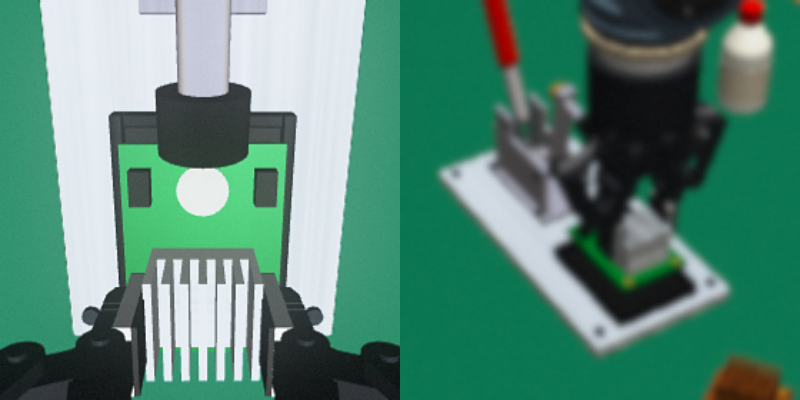

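Run:
```python
from h import *
w=np.load('w3.npy',allow_pickle=True).item()
hsv=cv2.cvtColor(w['pixels'],cv2.COLOR_RGB2HSV).astype(int); V=hsv[...,2]; S=hsv[...,1]
white=(S<70)&(V>150); gb=(S>110)&(hsv[...,0]<75)&(hsv[...,0]>50)&(V>150)
# nest outer sides, rows 165..240
zt=.023; zb=np.array(r.current_tool_pos())[2]-.0270
def runs(v,lo,hi):
    c=np.nonzero(~white[v,lo:hi])[0]+lo; return c.min()-.5,c.max()+.5
for v in (165,185,205,225):
    n=runs(v,195,370); g=np.nonzero(gb[v,200:370])[0]+200
    qn=onplane(w,[[n[0],v],[n[1],v]],zt); qb=onplane(w,[[g.min()-.5,v],[g.max()+.5,v]],zb)
    print(v,n,g.min(),g.max(),'nest mid',qn.mean(0)[:2],np.linalg.norm(qn[0]-qn[1]),'board mid',qb.mean(0)[:2],np.linalg.norm(qb[0]-qb[1]))
for u in (228,236,242,320,328,335):
    col=V[120:175,u]; e=np.nonzero(~white[120:175,u])[0].min()+119.5; t=np.nonzero(gb[120:190,u])[0].min()+119.5
    print(u,e,t,'nest outer',onplane(w,[[u,e]],zt)[0,:2],'board top',onplane(w,[[u,t]],zb)[0,:2], col[15:45].tolist() if u in(236,328) else '')
```

```text
165 (np.float64(216.5), np.float64(345.5)) 223 340 nest mid [0.5775702  0.04737414] 0.06997818789612104 board mid [0.57765265 0.05094073] 0.05629936043800228
185 (np.float64(218.5), np.float64(344.5)) 224 339 nest mid [0.57844671 0.03627547] 0.06971366845668751 board mid [0.57818573 0.04116605] 0.05644805406624505
205 (np.float64(219.5), np.float64(343.5)) 225 337 nest mid [0.57907748 0.02470969] 0.06999126610340155 board mid [0.57849297 0.03098025] 0.056098236592777566
225 (np.float64(220.5), np.float64(341.5)) 227 336 nest mid [0.579447   0.01265357] 0.06969407822344041 board mid [0.57931807 0.02040391] 0.05572516423332018
228 137.5 160.5 nest outer [0.54882354 0.06043973] board top [0.55215701 0.05170395] 
236 137.5 160.5 nest outer [0.55303998 0.0606754 ] board top [0.5559487  0.05191435] [241, 244, 242, 79, 64, 68, 81, 84, 81, 80, 80, 86, 81, 72, 71, 86, 86, 86, 83, 82, 84, 84, 86, 86, 78, 91, 182, 206, 203, 204]
242 137.5 160.5 nest outer [0.55620343 0.06085165] board top [0.5587935  0.05207186] 
320 137.5 160.5 nest outer [0.59735871 0.0630994 ] board top [0.5958031  0.05409329] 
328 137.5 160.5 nest outer [0.60157695 0.06332505] board top [0.59959628 0.05429756] [239, 241, 238, 129, 53, 66, 77, 92, 86, 84, 83, 83, 80, 73, 69, 94, 89, 89, 87, 87, 86, 89, 87, 83, 78, 107, 231, 219, 216, 219]
335 137.5 160.5 nest outer [0.60526655 0.0635217 ] board top [0.60291406 0.05447579]
```

In the same image, the board is centred in x to within about 0.3 mm and the yaw matches. It needs about 0.8 mm more in +y. Applying that and lowering by feel.

Run:
```python
from h import *
x,y=.5802,-.0002
r.move_linear([x,y,.0695],vel=.05); r.move_linear([x,y,.054],vel=.06); r.sleep(.1)
f0=np.array(r.current_contact_force()); print(f0)
z=.054
while z>.0475:
    z-=.0006; r.move_linear([x,y,z],vel=.02); d=np.array(r.current_contact_force())-f0
    if abs(d[2])>2.5 or np.hypot(*d[:2])>5: break
print(z,r.current_tool_pos(),d,r.current_t())
w=cam('wrist'); np.save('w4.npy',w,allow_pickle=True)
cv2.imwrite('pics/w4.png',cv2.resize(w['pixels'][60:340,140:420,::-1],(500,500)))
```

```text
[-0.36883893  0.15310399 -0.12273978]
0.04859999999999997 [ 5.80224617e-01 -2.01466887e-04  4.90682791e-02] [-2.15750279  0.03282896  4.1574782 ] 10.55
```

View pics/w4.png

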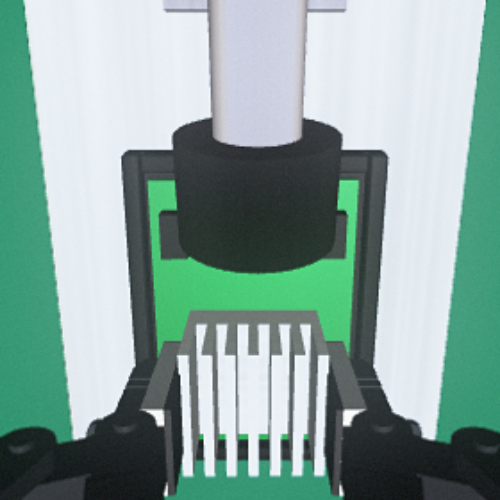

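The board met the floor at the expected height, inside the pocket walls. I'll release, lift clear, check seating, and measure the handle's angle.

Run:
```python
from h import *
r.set_gripper(.62); r.sleep(.1); p=np.array(r.current_tool_pos()); print(r.current_opening(),p,r.current_contact_force())
r.move_linear([.5802,-.0002,.10],vel=.08)
r.move_linear([.5802+.004,-.0702,.20],vel=.2); r.set_gripper(0.0); r.sleep(.1)
w=cam('wrist'); np.save('w5.npy',w,allow_pickle=True)
yaw=np.radians(3.15); O=np.array([.5766,.0638]); xv=np.array([np.cos(yaw),np.sin(yaw)]); yv=np.array([-xv[1],xv[0]])
print(r.current_t())
crops=[]
for n in('scene','side'):
    im=cam(n); np.save(n+'5.npy',im,allow_pickle=True)
    P=cloud(im); hsv=cv2.cvtColor(im['pixels'],cv2.COLOR_RGB2HSV)
    f=(P[...,:2]-O); fx=f@xv; fy=f@yv
    m=((hsv[...,0]<8)|(hsv[...,0]>172))&(hsv[...,1]>150)&(hsv[...,2]>80)&(abs(fx)<.03)&(fy>.09)&(fy<.2)&(P[...,2]>.08)&(P[...,2]<.21)
    print(n,m.sum()); vv,uu=np.nonzero(m)
    # plane fx=0 intersection: axis line of grip in image -> fixture x=0 plane
    d=rays(im,np.c_[uu,vv])@im['W'][:3,:3].T; o=im['W'][:3,3]; nn=np.r_[xv,0]
    q=o+d*(((np.r_[O,0]-o)@nn)/(d@nn))[:,None]; Y=(q[:,:2]-O)@yv; Z=q[:,2]
    vx,vy,x0,y0=cv2.fitLine(np.c_[Y,Z].astype(np.float32),cv2.DIST_L2,0,1e-4,1e-4).ravel()
    print('elev dir',np.arctan2(vy*np.sign(vy),vx*np.sign(vy)),'elev pivot->centroid',np.arctan2(Z.mean()-.068,Y.mean()-.102),'centroid',Y.mean(),Z.mean(),'r',np.hypot(Z.mean()-.068,Y.mean()-.102),'top',Y[Z.argmax()],Z.max())
    print(proj(im,[[*(O+.102*yv),.068]]))
    a,b=(330,190) if n=='scene' else (285,170)
    crops.append(cv2.resize(im['pixels'][b-90:b+70,a-50:a+60,::-1],(275,400),interpolation=cv2.INTER_CUBIC))
crops.append(cv2.resize(w['pixels'][0:300,170:390,::-1],(250,400)))
cv2.imwrite('pics/c5.png',np.hstack(crops))
```

```text
0.6180868516009222 [ 5.80237354e-01 -2.07054459e-04  4.85484322e-02] [-0.21814911 -0.31051123 -0.59954343]
13.2667
scene 212
elev dir 1.9131964 elev pivot->centroid 1.268180161219897 centroid 0.12654516792049675 0.14661873293846786 r 0.0823612192545467 top 0.11372028318522051 0.19503714192201294
[[359.31696826 170.39917711]]
side 160
elev dir 1.1959417 elev pivot->centroid 1.2248401056457823 centroid 0.1299265922580452 0.1454764560432861 r 0.08235590929723473 top 0.13772441399638335 0.18243125542894645
[[265.30753935 144.6922721 ]]
```

View pics/c5.png

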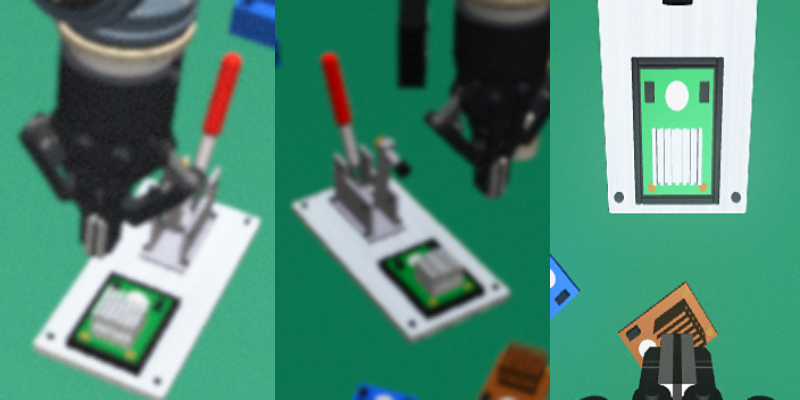

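The board sits flat and parallel in the pocket. The handle elevation is about 1.2–1.25, so it is bent up slightly. Next I'll approach with the fingers closed and push along the arc while watching force.

```bash
cat >> h.py <<'E'
yaw=np.radians(3.15); O=np.array([.5766,.0638]); xv=np.array([np.cos(yaw),np.sin(yaw)]); yv=np.array([-xv[1],xv[0]])
PV=np.r_[O+.102*yv,.068]
def v3(a): return np.r_[a[0]*yv,a[1]]
def tdir(e): return v3((np.sin(e),-np.cos(e)))
def pose(e,back=0.,rad=.09,a=None):
    a=.55*e if a is None else a; s,c=np.sin,np.cos
    cp=PV+v3((rad*c(e),rad*s(e)))-(.009+back)*tdir(e)
    tz=v3((s(a),-c(a)))
    return cp-.011*v3((c(a),s(a)))-.022*tz, (R.from_euler('z',yaw)*R.from_euler('x',a)*R0).as_quat(), tz
E
python3 - <<'E'
from h import *
A=[]
for n in('scene','side'):
    im=np.load(n+'5.npy',allow_pickle=True).item(); P=cloud(im); hsv=cv2.cvtColor(im['pixels'],cv2.COLOR_RGB2HSV)
    f=P[...,:2]-O
    m=((hsv[...,0]<8)|(hsv[...,0]>172))&(hsv[...,1]>150)&(hsv[...,2]>80)&(abs(f@xv)<.03)&(f@yv>.09)&(f@yv<.2)&(P[...,2]>.08)&(P[...,2]<.21)
    vv,uu=np.nonzero(m); d=(rays(im,[[uu.mean(),vv.mean()]])@im['W'][:3,:3].T)[0]; A.append((im['W'][:3,3],d/np.linalg.norm(d)))
M=sum(np.eye(3)-np.outer(d,d) for o,d in A); b=sum((np.eye(3)-np.outer(d,d))@o for o,d in A); c=np.linalg.solve(M,b)
g=np.r_[(c[:2]-O)@xv,(c[:2]-O)@yv,c[2]]; print('grip centre fixture',g,'elev',np.arctan2(g[2]-.068,g[1]-.102),[np.linalg.norm(np.cross(c-o,d)) for o,d in A])
r.move_linear([.584,-.07,.30],vel=.25)
e=1.24; p,q,tz=pose(e,.02)
print(p,q)
r.move_to(p-.08*tz,q); r.move_linear(p,vel=.12); r.sleep(.2)
print(r.current_t(),r.current_tool_pos(),r.current_contact_force())
s=cam('side'); cs=[cv2.resize(s['pixels'][60:240,190:370,::-1],(400,400))]
s=cam('scene'); cs.append(cv2.resize(s['pixels'][70:250,260:440,::-1],(400,400)))
cv2.imwrite('pics/c6.png',np.hstack(cs))
E
```

```text
grip centre fixture [-0.00053235  0.12856092  0.14596514] elev 1.2424512357109097 [np.float64(0.0005166556449098864), np.float64(0.0005166556449098373)]
[0.57212723 0.14507387 0.17268473] [ 0.64782421  0.68445641  0.22988846 -0.24288785]
15.6833 [0.57244092 0.14469365 0.17319251] [ 0.56116639  0.0924527  -0.02383846]
```

View pics/c6.png

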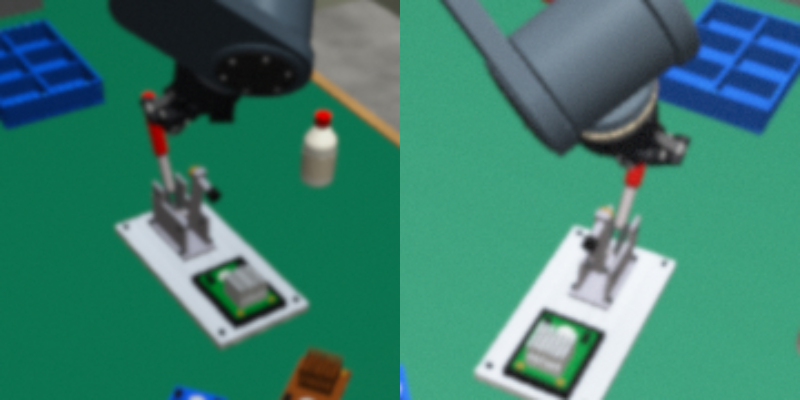

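Run:
```python
from h import *
e0=1.242; f0=np.array(r.current_contact_force()); log=[]
def step(e,vel):
    p,q,_=pose(e); r.move_linear(p,rot=q,vel=vel)
    d=np.array(r.current_contact_force())-f0; F=-d@tdir(e)
    x=np.array(r.current_tool_pos())-p
    log.append((round(e0-e,3),round(F,1),round(float(np.linalg.norm(d)),1),round(float(x@tdir(e))*1e3,2))); return F,np.linalg.norm(d)
e=1.40; peak=0; drop=False; why='end'
step(e,.1)
try:
    while e>e0-1.20:
        s=e0-e; de=.03 if s<.85 else (.01 if s<.94 else .004)
        e-=de; F,n=step(e,.05)
        peak=max(peak,F)
        if n>18: why='force'; break
        if s>.9 and peak>4 and F<1.2: drop=True
        if drop and F>3: why='stop felt'; break
        if r.current_t()>48: why='time'; break
except Exception as ex: why=repr(ex)
print(why,e,e0-e,r.current_t())
for l in (log[::3] if len(log)<60 else log[:30:3]+log[30::2]): print(*l)
print(log[-3:])
```

```text
stop felt 0.10799999999999876 1.1340000000000012 38.5333
-0.158 -0.9 0.9 -0.41
-0.068 0.6 1.3 0.22
0.022 -0.4 0.6 0.2
0.112 -0.1 0.2 0.12
0.202 1.9 2.2 0.11
0.292 2.7 3.1 -0.04
0.382 4.2 4.3 -0.08
0.472 5.1 5.4 -0.09
0.562 7.1 7.1 -0.09
0.652 7.7 7.8 -0.17
0.742 7.1 7.2 -0.17
0.802 7.0 7.0 -0.1
0.862 6.3 6.3 0.01
0.882 5.8 5.8 -0.09
0.902 6.9 7.1 -0.2
0.922 8.1 8.2 -0.3
0.942 7.3 7.4 -0.32
0.95 8.3 8.3 -0.37
0.958 8.4 8.4 -0.4
0.966 7.8 7.9 -0.4
0.974 8.4 8.4 -0.37
0.982 7.6 7.8 -0.35
0.99 6.3 6.5 -0.32
0.998 6.7 6.7 -0.27
1.006 6.6 6.8 -0.22
1.014 5.4 5.6 -0.11
1.022 3.7 4.1 -0.07
1.03 4.4 5.3 0.01
1.038 3.0 4.2 0.12
1.046 2.3 2.6 0.12
1.054 2.1 2.6 0.1
1.062 0.8 1.4 0.16
1.07 1.1 1.7 0.07
1.078 0.2 1.0 0.01
1.086 -0.0 1.4 0.04
1.094 0.4 1.6 0.03
1.102 0.7 1.4 0.01
1.11 0.6 1.5 0.01
1.118 0.5 1.2 0.04
1.126 0.1 1.0 -0.03
1.134 5.1 5.5 -0.38
[(1.126, np.float64(0.1), 1.0, -0.03), (1.13, np.float64(2.9), 3.1, -0.18), (1.134, np.float64(5.1), 5.5, -0.38)]
```

The force fell to zero at dead centre, the handle snapped ahead, and the stop was felt at 5 N. Now retreating and checking.

Run:
```python
from h import *
p,q,_=pose(.108); r.move_linear(p+[0,0,.06],vel=.1); r.move_linear(p+[0,.0,.17],vel=.2); r.sleep(.3)
print(r.current_t(),r.current_contact_force())
cs=[]
for n,b in (('side',np.s_[60:240,190:370]),('scene',np.s_[100:280,270:450])):
    im=cam(n); np.save(n+'7.npy',im,allow_pickle=True); cs.append(cv2.resize(im['pixels'][b][:,:,::-1],(400,400),interpolation=cv2.INTER_CUBIC))
cv2.imwrite('pics/c7.png',np.hstack(cs))
```

```text
40.2833 [-0.09317576 -0.20579537 -1.12137745]
```

View pics/c7.png

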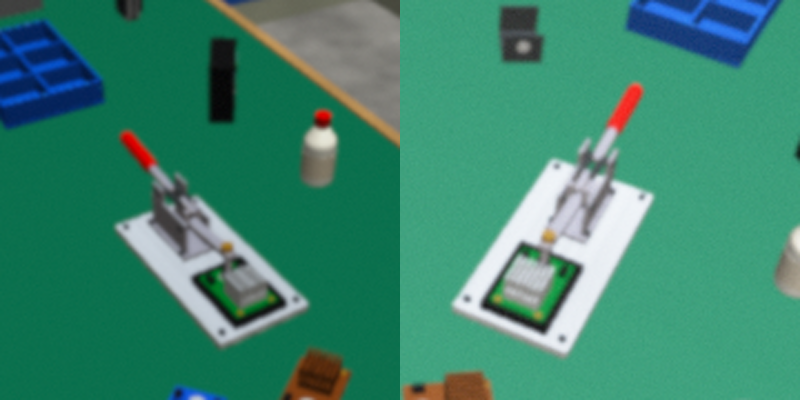

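The bar is level over the board with the spindle on the spot, and the handle is down and staying there on its own. The robot is clear, so I'm handing in.

```bash
python3 -c "
from h import *
print(r.current_t()); r.hand_in()"
```

```text
40.3833
the job is handed in; nothing more can be done
```

The green board is in the nest and the clamp is locked on it; I handed the job in at about 40.4 s of the 61 s allowed.

- **Board:** I gripped it by the heat sink and lowered it until it touched the nest floor (about 4 N). After I let go, the picture showed it flat and parallel inside the pocket walls.
- **Clamp:** I pushed the handle along its arc with closed fingers. The force peaked at about 8 N and fell to zero at dead centre. I then felt the rubber stop at about 5 N and backed off.
- **Last checks:** The robot was clear of everything. The last pictures show the bar level with the spindle over the white spot and the handle staying down by itself. I moved nothing else on the bench.
- **Disagreements:**
    - The fixed cameras put the nest about 4 mm lower in y than the wrist camera. I went with the wrist camera, and the board fitted.
    - Dead centre and the stop came about 0.07 rad later than the joint values given. I put this down to an error in my measured handle angle or pivot position. I went by force, so it did not affect the result.

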